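Close up a loaded leaf drill jig

ROBOT

A 6-joint arm with a two-finger parallel gripper is mounted at the origin on a cart in front of the work surface, level with it; the furniture and walls round the work are solid. World frame = base frame: x ahead of the robot, y to its left, z up, the work surface at z = 0. Lengths are in m, angles in rad, forces in N, time in s.
With the tool pointing down it reaches from about 0.25 to 0.725 m from the base axis. Payload 9.7 kg.
Tool frame: the origin (TCP) lies at the very end of the fingers, on their centre line; the grasp point (between the pads) lies 19 mm behind it; z points along the fingers, y is the direction in which the jaws open and shut (so a half turn about z gives the same grasp; the last joint's range is limited). The gripper opens to 85 mm and grips with 20 to 120 N. Pads are 22 mm wide; open, the fingers measure 114 mm over their backs; the gripper's body (76 mm by 85 mm) begins 54 mm behind the grasp point. The pads swing forward as they close: fully open they stand 13 mm farther back than shut.
Start: joints at [-1.118, 0.087, 0.176, 1.66, 0, 1.571], TCP at [0.241, -0.495, 0.2] pointing down, gripper open.
Joint ranges: [-3.13, 3.13], [-0.85, 1.81], [-1.15, 1.24], [-2.2, 2.28], [-1.44, 1.52], [-3.14, 3.14]. Speed limits (rad/s): [2.22, 2.22, 2.57, 3.14, 3.14, 3.14].

INTERFACE

Orientations are given as a rotation vector (axis times angle).
In Python, from bench import env gives the robot as it stands.
- The arm moves only by the tool apply_moves, never from a script. Its argument "rows" is text: rows parted by semicolons, each of 6 numbers parted by spaces: the shift along the world's x, y, z in m, then the turn, a rotation vector about the world's x, y, z in degrees. In form: x y z rx ry rz; .... A call has 1 to 8 rows; each row shifts and turns the commanded pose from where the row before left it; what a row does not reach is not made up. A row lasts 1/10 s, in which the tool goes at most 50 mm and 8.59 degrees, less where a joint would pass 70% of its speed; a pose out of reach is approached as far as the arm can. A call with a gripper value outside its range is refused whole. "hand" is the closure, from -1 (fully open) to 1 (shut), so that 0 is half open, set as the call begins (left out, the last holds). The fingers move at their own pace and stop on an object; the grip force is fixed at half the most. Time passes only in rows, so rows that do not move let the fingers close. It gives the time, the measured TCP pose, the force and the opening at its end, in the units of the state.
- env.state(): the state, without advancing time (a new reading comes with each control period).
- env.grab_frame(name): name is "scene" or "side" or "wrist"; returns the picture (480x640x3 uint8, red, green, blue); there is no depth.
- env.get_calibration(name): a dict with "fovy" (degrees; the focal length in pixels is half the picture's height over the tangent of half this angle, whatever the lens; pixels are square), "cx", "cy" (the principal point, pixels), "position" and "attitude" of the camera in the world. Camera axes: x right, y up, looking along -z (the intrinsics and any distortion apply to the point x, -y, -z); pixel columns grow to the right and rows downward; lengths in m; the calibration is good to about 2 mm. A picture is of the moment at which its call begins: read the wrist's pose just before it. get_calibration takes no time and is no camera call; for the wrist camera it gives the pose at the moment of the call.
- env.job_done(): hands the job in, once; it reports no verdict.
Trained networks look in the newest picture that a camera, given by its name, has taken for a name from the list of things; names that differ only in an ending like _2 or _b are one class to them, and where a whole thing is asked for, a point or a joint stands for the part that bears it (a point fixed in the world has none). Each returns a list of dicts, best first, with "confidence" (0 to 1); they miss things now and then, are a little off and sometimes report something else, mostly with a low value. They report only what shows in the picture. A call takes as long as a camera call.
- env.recognise(name, camera): "extent" ([left, top, width, height] in pixels, round what is visible of it).
The state is a dict: "time": time; "q": joint angles; "joint_velocities": joint speeds; "joint_torque": joint torques, N m; "tcp_pos": TCP position; "ee_rot": TCP orientation; "force": force on the tool from outside, world axes, zero at the start; "torque": the same for the moment, N m; "finger_gap": finger opening in m.
Only numpy, scipy, OpenCV 4.12 (cv2) and the standard library are available. Lean on these libraries where they do the work, as an engineer would, in place of code of your own. Each camera call takes 0.05 s, during which the arm holds its last target.

TASK

Get the drill jig ready for drilling: push the wooden block along its channel until it is fully home against the stop, then swing the hinged steel leaf down flat over the block, and last swing the latch bar all the way round across the closed leaf until it reaches its stop. Leave the other things on the table where they are.

Things in the scene. Friction and masses are not known exactly. Their poses are not given: they have to be found in the camera images.
- jig: Leaf drill jig fixed to the table: grey base plate 185 x 94 x 12 mm with bare steel fittings. Origin: underside of the base (table level), on the channel's centre line; x points along the channel from its open near end to the hinge end, y to the left, z up. The base spans x = -105 to +80 mm; its flat top (z = 12 mm) is the channel floor.
- stop (a point): Foot of the channel's stop wall, on the floor: 45 mm along the jig's x, 12 mm high. The stop faces the near end. Two side rails, 51 mm apart, tops 26 mm high, guide the block from 46 mm behind the jig's origin up to the stop; nearer than that the floor is open at both sides.
- block: Wooden block 86 x 48 x 20 mm (length along its x), about 60 g, flat on the channel floor with its far end already between the rails, 15 to 35 mm short of the stop. Origin: centre of its underside, 43 mm from each end; it is home when its origin is at x = +2 mm in the jig's frame (near end at x = -41 mm).
- leaf (a joint): Angle in rad of the steel leaf about its hinge at the far end of the channel: 0 = shut, flat over the block; 1.57 = upright; stop at 1.8, leaning away from the channel. Starts at 1.35 to 1.75. The hinge is stiff: the leaf stays where it is left and takes about 2 to 6 N near its free edge to move.
- leaf_hinge (a point): Middle of the leaf's hinge axis, which runs along the jig's y: 66 mm along the jig's x, 40 mm above the table.
- leaf_edge (a point): Middle of the leaf's free edge, on its outer face, 119 mm from the hinge axis (53 mm behind the jig's origin, 42 mm high when shut). The leaf is 70 mm wide, 8 mm thick; its outer face (the top when shut) lies 2 mm beyond the hinge axis. A lip here, 22 mm deep, comes down in front of the block, so the leaf cannot shut on a block well short of the stop.
- latch (a joint): Angle in rad of the latch bar about its vertical pivot at the left of the channel: 0 = closed, at its stop, bar pointing to the jig's -y square across the leaf; grows as the bar swings out, clockwise from above; at 1.57 it points to the jig's -x, beside the channel; stop at 1.9. Starts at 1.2 to 1.8. It stays where it is left and takes about 1 N at the pin.
- latch_pivot (a point): On the latch's pivot axis at the underside of the bar: 20 mm behind and 62 mm to the left of the jig's origin, 44 mm high. The bar is 16 mm wide and spans heights 44 to 52 mm, 2 mm clear of the closed leaf.
- latch_pin (a point): Middle of the upright handle pin at the free end of the latch bar, 60 mm from the pivot axis, 62 mm high; the pin is 12 mm thick and stands 20 mm above the bar (heights 52 to 72 mm). Push it from the side.
- bush: Bystander: brass bush, 22 mm across, 18 mm high, on the table in front of the jig; origin at the centre of its underside.
- hex_key: Bystander: L-shaped hex key, 92 x 28 x 4 mm, on the table in front of the jig; origin at the centre of its underside.

How it is judged:
By the outcome, as a careful person would: the job done as asked, in the order asked, and still so for the second after the job is handed in, with the robot touching nothing.
It also fails if it takes over 58 s, if anything falls off the work surface, if the arm or the gripper's body presses on something with over 40 N, if the wrist force passes 120 N, or if a joint passes its speed limit or range.

## Working session

There is one attempt and no reset: what is moved stays moved. The work goes in short steps, Python scripts to look and compute and a tool call to move; the robot and the scene stay as the last step left them, time stands still between calls to the robot, and variables do not carry over. Pictures are saved under pics/ and viewed, and the job is handed in when it is done.

Besides the shell and the picture viewer there is one more tool, called after "Call:" by a JSON object that holds its "fn" and its "kwargs". apply_moves: Moves the arm, as the interface text tells. Its arguments: {"type":"object","properties":{"rows":{"type":"string"},"hand":{"type":"number"}},"required":["rows"]}

```bash
ls; mkdir -p pics; python3 - <<'E'
from bench import env
import cv2
print(env.state())
for n in ["scene","side","wrist"]:
    f=env.grab_frame(n); cv2.imwrite(f"pics/a_{n}.png",f[:,:,::-1]); print(n,env.get_calibration(n))
    if n!="wrist":
        for o in ["jig","block","leaf","latch","bush","hex_key","latch_pin"]:
            print(o,[(r["extent"],r["confidence"]) for r in env.recognise(o,n)][:2])
E
```

```text
pics
{'time': 0.0, 'q': array([-1.11800811e+00,  8.74708977e-02,  1.75122998e-01,  1.65977794e+00,
        2.92591298e-06,  1.57080043e+00]), 'joint_velocities': array([-0.00070343, -0.00092541, -0.00069076, -0.00137327,  0.00058686,
       -0.00033556]), 'joint_torque': array([ 1.17398933e-03, -5.20390713e+01,  4.64798963e+01,  1.64218352e-02,
        3.15704676e-05, -4.20853240e-06]), 'tcp_pos': array([ 0.24049601, -0.49433854,  0.19917142]), 'ee_rot': array([-3.06016414e+00, -7.04880692e-01,  4.64105415e-04]), 'force': array([ 0.00782157, -0.50958215, -0.7330198 ]), 'torque': array([-0.00158482,  0.04381282, -0.02180809]), 'finger_gap': 0.08560784558382732}
scene {'fovy': 51.577527963269894, 'cx': 319.8203409250696, 'cy': 241.87140448418282, 'position': array([0.21722235, 0.48291792, 0.71138732]), 'attitude': array([ 0.23281531, -0.9425485 , -2.45648692])}
jig [([267.3, 167.1, 109.0, 119.6], 0.7), ([303.0, 225.2, 49.0, 37.4], 0.62)]
block [([298.2, 224.5, 53.3, 37.1], 0.69)]
leaf [([275.6, 167.4, 31.2, 67.1], 0.77), ([351.1, 282.1, 55.1, 22.6], 0.67)]
latch [([307.6, 252.7, 44.3, 
[... 304 characters left out ...]
, 'position': array([0.3980023 , 0.70665559, 0.55079189]), 'attitude': array([ 0.10745421, -1.44321598, -2.680655  ])}
jig [([246.8, 153.9, 126.6, 138.2], 0.92)]
block [([282.3, 230.4, 63.1, 22.3], 0.7)]
leaf [([250.1, 155.1, 24.4, 93.2], 0.79)]
latch [([308.1, 241.9, 56.5, 21.2], 0.74)]
bush [([383.3, 219.4, 14.3, 16.7], 0.69), ([305.8, 237.0, 57.4, 23.1], 0.56)]
hex_key [([366.4, 272.9, 32.5, 7.6], 0.62)]
latch_pin [([305.4, 236.4, 58.2, 25.4], 0.88), ([247.1, 158.0, 127.7, 131.7], 0.3)]
wrist {'fovy': 62.738843084755885, 'cx': 324.4846693482903, 'cy': 233.72961048870397, 'position': array([ 0.31681143, -0.45794963,  0.37303951]), 'attitude': array([-0.29588654,  0.18450048, -1.10672792])}
```

```bash
python3 - <<'E'
import cv2
for n,(x,y,w,h) in {"scene":(240,140,190,180),"side":(220,130,200,180)}.items():
    f=cv2.imread(f"pics/a_{n}.png"); cv2.imwrite(f"pics/a_{n}_z.png",cv2.resize(f[y:y+h,x:x+w],None,fx=4 if w<195 else 3.9,fy=4 if w<195 else 3.9,interpolation=cv2.INTER_CUBIC)[:600*2])
E
```

```text
(no output)
```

View pics/a_scene.png

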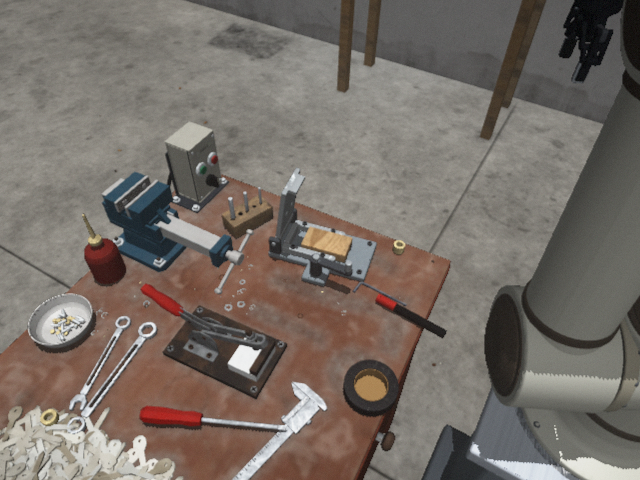

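View pics/a_side.png

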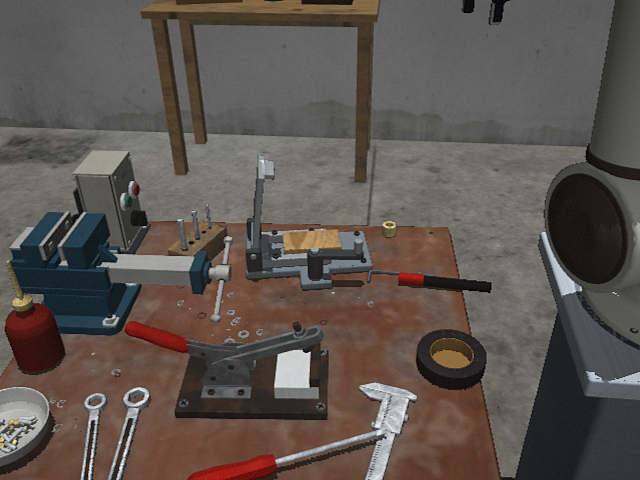

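View pics/a_wrist.png

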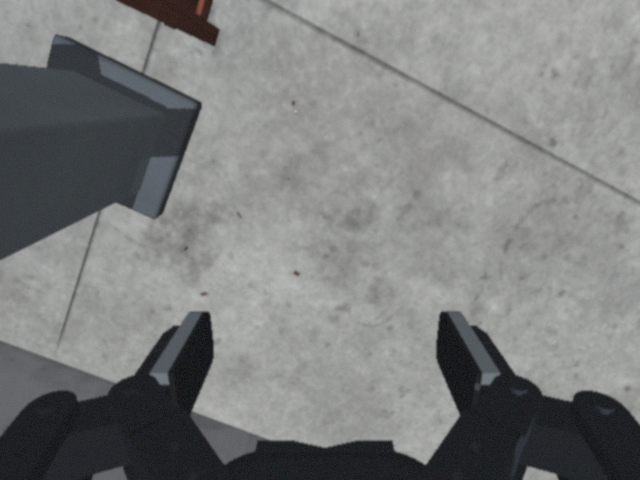

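View pics/a_scene_z.png

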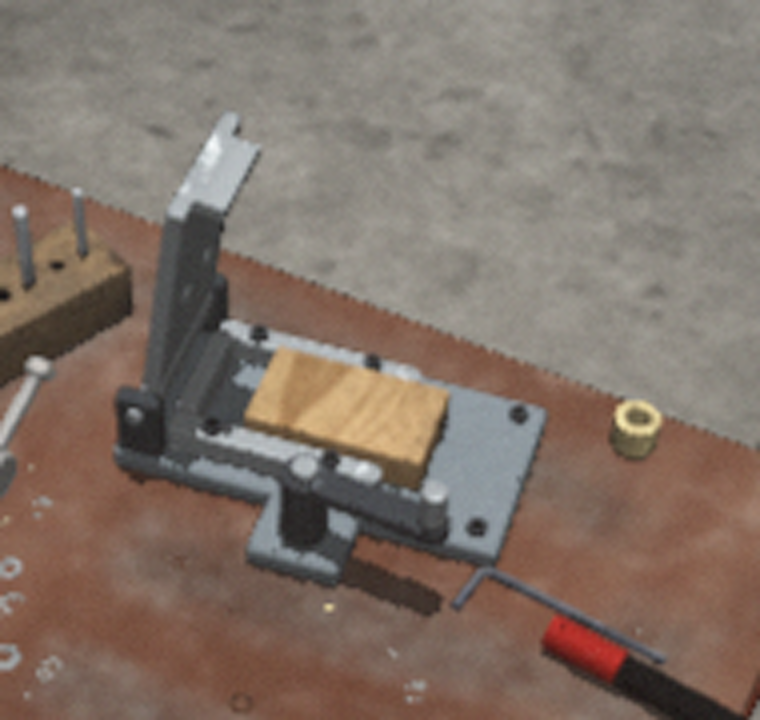

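View pics/a_side_z.png

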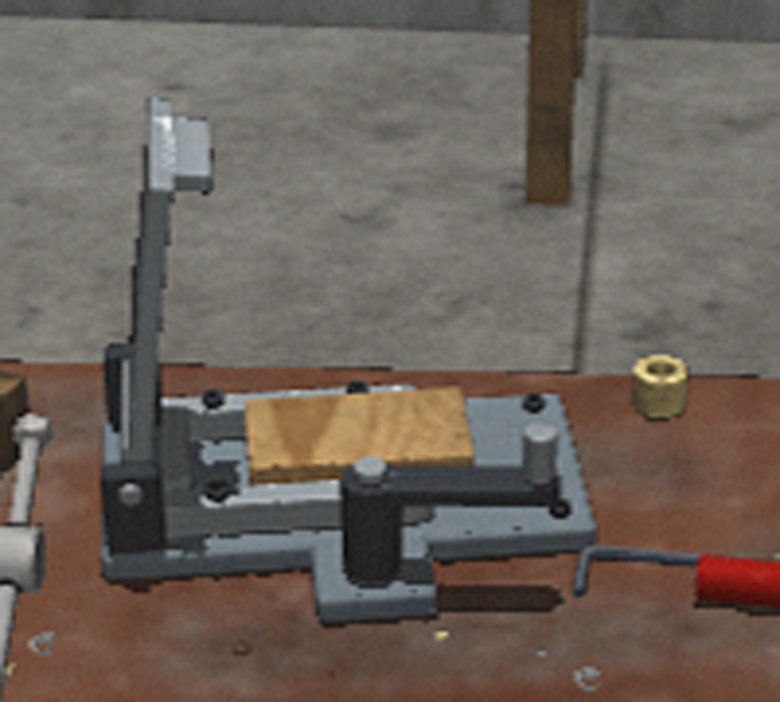

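```bash
cat > h.py <<'E'
import numpy as np, cv2
from scipy.spatial.transform import Rotation as R
from scipy.optimize import least_squares
def proj(c,P):
    P=np.atleast_2d(P); p=(P-c["position"])@R.from_rotvec(c["attitude"]).as_matrix()
    f=240/np.tan(np.radians(c["fovy"])/2)
    return np.c_[c["cx"]+f*p[:,0]/-p[:,2], c["cy"]-f*p[:,1]/-p[:,2]]
def leafpt(a,r,n,y): # r along leaf from hinge, n offset normal (outer positive)
    # shut: along -x, outer +z ; opening raises edge
    return np.array([66+r*-np.cos(a)+n*np.sin(a)*1, y, 40+r*np.sin(a)+n*np.cos(a)])
def model(v,kind):
    X,Y,yaw,b,a,l=v
    k=kind[0]
    if k=="j": q=np.array(kind[1:],float)
    if k=="b": q=np.array([b+kind[1],kind[2],kind[3]],float)
    if k=="leaf": q=leafpt(a,*kind[1:])
    if k=="latch":
        r,z=kind[1:]; q=np.array([-20-r*np.sin(l),62-r*np.cos(l),z])
    q=q/1000
    c,s=np.cos(yaw),np.sin(yaw)
    return np.array([X+c*q[0]-s*q[1],Y+s*q[0]+c*q[1],q[2]])
E
cat > fit1.py <<'E'
from h import *
from bench import env
C={n:env.get_calibration(n) for n in("scene","side")}
obs=[]
def S(u,v,*k): obs.append(("scene",240+u/4,140+v/4,k))
def D(u,v,*k): obs.append(("side",220+u/3.9,130+v/3.9,k))
S(546,408,"j",-105,-47,12);S(493,553,"j",-105,47,12)
S(306,466,"latch",0,54);S(434,490,"latch",60,72)
S(448,392,"b",-43,-24,32);S(417,464,"b",-43,24,32);S(247,412,"b",43,24,32);S(282,350,"b",43,-24,32)
S(170,210,"leaf",119,2,35);S(230,113,"leaf",119,2,-35)
D(557,397,"j",-105,-47,12);D(595,538,"j",-105,47,12);D(103,560,"j",80,47,12)
D(370,466,"latch",0,54);D(541,432,"latch",60,72)
D(472,462,"b",-43,24,32);D(464,388,"b",-43,-24,32);D(246,402,"b",43,-24,32);D(250,470,"b",43,24,32)
D(150,188,"leaf",119,2,35);D(152,98,"leaf",119,2,-35)
def res(v): return np.concatenate([proj(C[c],model(v,k))[0]-[u,w] for c,u,w,k in obs])
best=min((least_squares(res,[0.5,-0.3,y0,-25,1.5,1.5],loss="soft_l1",x_scale=[.1,.1,.3,10,.3,.3]) for y0 in(-1,0,1)),key=lambda r:r.cost)
print(best.x,best.cost)
r=res(best.x).reshape(-1,2)
for o,e in zip(obs,r): print(o[0],o[3],e.round(1))
np.save("fit.npy",best.x)
for k in [("latch",60,62),("latch",0,62),("leaf",119,2,0),("b",-43,0,22),("j",0,0,0)]: print(k,model(best.x,k).round(4))
E
python3 fit1.py
```

```text
[  0.52251833  -0.05040237   0.19374064 -20.0311044    1.4188205
   1.67330878] 14.163552145343068
scene ('j', -105, -47, 12) [0.7 0.3]
scene ('j', -105, 47, 12) [0.3 1.2]
scene ('latch', 0, 54) [-0.7  1.2]
scene ('latch', 60, 72) [-0.   0.4]
scene ('b', -43, -24, 32) [ 1.2 -0. ]
scene ('b', -43, 24, 32) [1.2 0.6]
scene ('b', 43, 24, 32) [-1.3  1.2]
scene ('b', 43, -24, 32) [-1.1 -1.2]
scene ('leaf', 119, 2, 35) [-0.9  1.1]
scene ('leaf', 119, 2, -35) [-0.5 -0.6]
side ('j', -105, -47, 12) [ 0.8 -1.6]
side ('j', -105, 47, 12) [ 0.2 -2.5]
side ('j', 80, 47, 12) [-1.4 -0.6]
side ('latch', 0, 54) [-0.2  1.6]
side ('latch', 60, 72) [-0.5 -0.4]
side ('b', -43, 24, 32) [ 1.3 -1.7]
side ('b', -43, -24, 32) [-0.1 -0.5]
side ('b', 43, -24, 32) [-0.5 -1. ]
side ('b', 43, 24, 32) [-0.5 -0.3]
side ('leaf', 119, 2, 35) [0.7 0.2]
side ('leaf', 119, 2, -35) [ 0.2 -0.2]
('latch', 60, 62) [0.4312 0.0011 0.062 ]
('latch', 0, 62) [0.491  0.0066 0.062 ]
('leaf', 119, 2, 0) [ 0.5715 -0.0408  0.1579]
('b', -43, 0, 22) [ 0.4607 -0.0625  0.022 ]
('j', 0, 0, 0) [ 0.5225 -0.0504  0.    ]
```

Call:
{"fn": "apply_moves", "kwargs": {"rows": "0.0165 0.0356 0 0 0 6.27;0.0165 0.0356 0 0 0 6.27;0.0165 0.0356 0 0 0 6.27;0.0165 0.0356 0 0 0 6.27;0.0165 0.0356 0 0 0 6.27;0.0165 0.0356 0 0 0 6.27", "hand": 1}}

```text
time: 1.45
tcp_pos: [0.34, -0.2795, 0.2]
ee_rot: [2.667, 1.66, 0.0]
force: [0.1, 0.1, -0.1]
finger_gap: 0.0003
```

Call:
{"fn": "apply_moves", "kwargs": {"rows": "0.0165 0.0356 0 0 0 6.27;0.0165 0.0356 0 0 0 6.27;0.0165 0.0356 0 0 0 6.27;0.0165 0.0356 0 0 0 6.27;0.0165 0.0356 0 0 0 6.27;0.0165 0.0356 0 0 0 6.27;0 0 0 0 0 0;0 0 0 0 0 0"}}

```text
time: 2.25
tcp_pos: [0.4387, -0.0668, 0.1998]
ee_rot: [-1.993, -2.429, 0.001]
force: [-1.2, 0.7, 0.5]
finger_gap: 0.0002
```

```bash
python3 - <<'E'
from bench import env
import cv2
s=env.state(); print(s["time"],s["tcp_pos"],s["ee_rot"],s["q"],s["force"],s["finger_gap"])
c=env.get_calibration("wrist"); print(c)
for n in ["wrist","side","scene"]:
    f=env.grab_frame(n); cv2.imwrite(f"pics/b_{n}.png",f[:,:,::-1])
E
```

```text
2.25 [ 0.43868355 -0.06678476  0.19983682] [-1.99275953e+00 -2.42855303e+00  5.67926981e-04] [-1.50894693e-01 -1.65010215e-01 -6.80723624e-02  1.66800698e+00
 -2.58464755e-04  1.22340329e+00] [-1.19080964  0.68315972  0.52237388] 0.0002025737587594262
{'fovy': 62.738843084755885, 'cx': 324.4846693482903, 'cy': 233.72961048870397, 'position': array([0.42309388, 0.01547137, 0.37295834]), 'attitude': array([-0.33061485, -0.032802  ,  0.19536659])}
```

View pics/b_wrist.png

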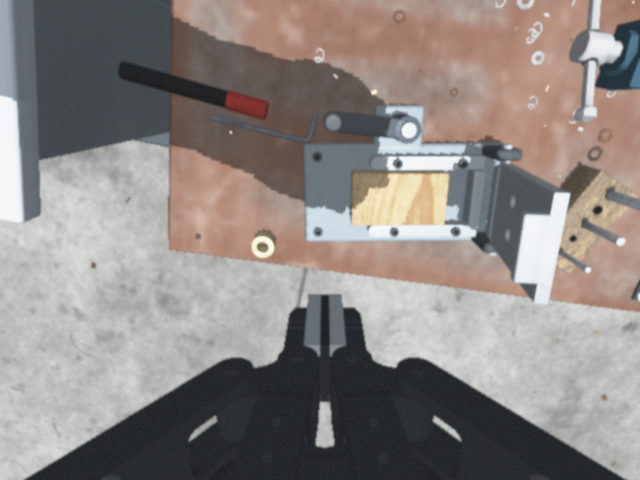

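View pics/b_side.png

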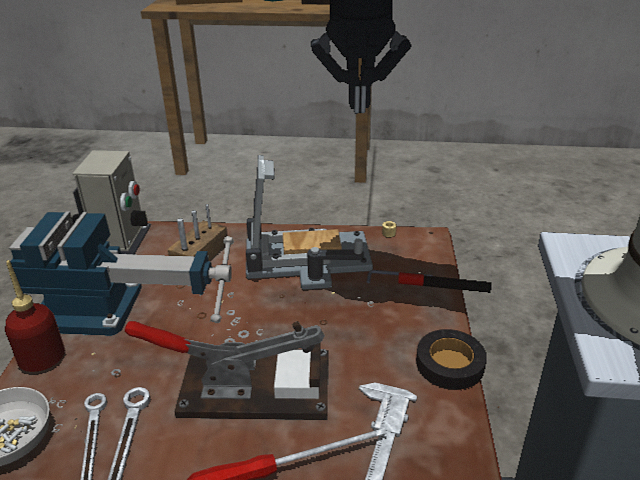

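```bash
python3 - <<'E'
import cv2
f=cv2.imread("pics/b_wrist.png")
x,y,w,h=290,90,300,225
cv2.imwrite("pics/b_z.png",cv2.resize(f[y:y+h,x:x+w],None,fx=2.66,fy=2.66,interpolation=cv2.INTER_CUBIC))
E
```

```text
(no output)
```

View pics/b_z.png

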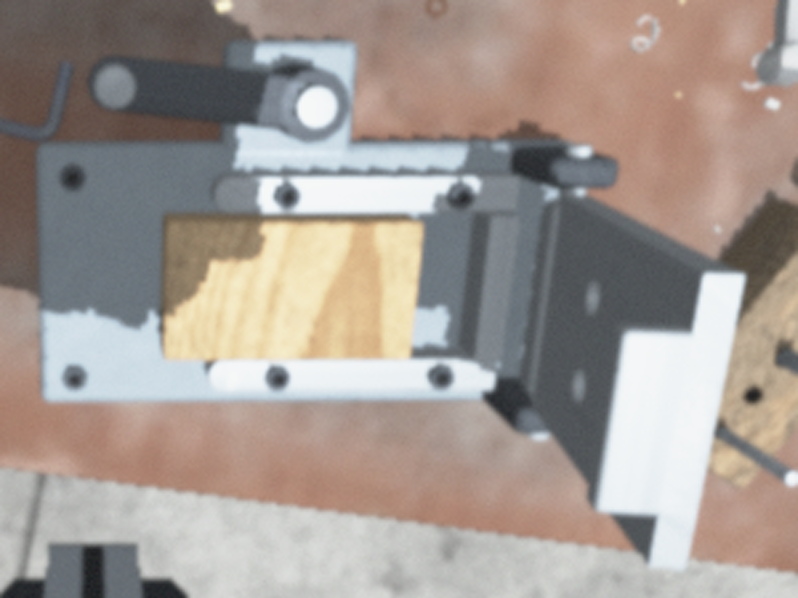

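```bash
cat > fit2.py <<'E'
exec(open("fit1.py").read().split("def res")[0])
C["wrist"]=env.get_calibration("wrist")
n1=len(obs)
def W(u,v,*k): obs.append(("wrist",290+u/2.66,90+v/2.66,k))
W(38,143,"j",-105,47,12);W(43,402,"j",-105,-47,12)
W(164,215,"b",-43,24,32);W(164,358,"b",-43,-24,32);W(410,359,"b",43,-24,32);W(424,218,"b",43,24,32)
W(317,107,"latch",0,55);W(116,87,"latch",60,72)
W(745,272,"leaf",119,2,35);W(688,570,"leaf",119,2,-35)
for sel in (obs[n1:],obs):
    def res(v): return np.concatenate([proj(C[c],model(v,k))[0]-[u,w] for c,u,w,k in sel])
    b=least_squares(res,np.load("fit.npy"),loss="soft_l1",x_scale=[.1,.1,.3,10,.3,.3])
    print(b.x,b.cost)
    r=res(b.x).reshape(-1,2)
    for o,e in zip(sel,r):
        if o[0]=="wrist": print(o[0],o[3],e.round(1))
np.save("fit2.npy",b.x)
E
python3 fit2.py
```

```text
[  0.52461583  -0.05257397   0.198323   -20.39130334   1.42476175
   1.67402188] 3.562597692256494
wrist ('j', -105, 47, 12) [-0.3 -0.4]
wrist ('j', -105, -47, 12) [-0.1  0.4]
wrist ('b', -43, 24, 32) [-0.4  1.8]
wrist ('b', -43, -24, 32) [-1.3  0.6]
wrist ('b', 43, -24, 32) [ 0.7 -0.2]
wrist ('b', 43, 24, 32) [0.7 0.2]
wrist ('latch', 0, 55) [ 0.2 -1. ]
wrist ('latch', 60, 72) [0.1 0. ]
wrist ('leaf', 119, 2, 35) [0.6 0.2]
wrist ('leaf', 119, 2, -35) [-0.6 -0.5]
[  0.5239417   -0.0523157    0.19524862 -20.24244571   1.4249092
   1.66984535] 27.810228053368565
wrist ('j', -105, 47, 12) [-0.9 -1.2]
wrist ('j', -105, -47, 12) [-0.9 -0.3]
wrist ('b', -43, 24, 32) [-0.8  1.1]
wrist ('b', -43, -24, 32) [-1.9 -0. ]
wrist ('b', 43, -24, 32) [ 0.2 -0.6]
wrist ('b', 43, 24, 32) [ 0.3 -0.2]
wrist ('latch', 0, 55) [-0.3 -1.5]
wrist ('latch', 60, 72) [-0.5 -0.5]
wrist ('leaf', 119, 2, 35) [-0.2 -0.2]
wrist ('leaf', 119, 2, -35) [-1.7 -0.8]
```

Call:
{"fn": "apply_moves", "kwargs": {"rows": "0.0006 -0.003 -0.03 0 0 0;0 0 -0.03 0 0 0;0 0 -0.03 0 0 0;0 0 -0.03 0 0 0;0 0 -0.03 0 0 0;0 0 -0.02 0 0 0;0 0 -0.01 0 0 0;0 0 0 0 0 0"}}

```text
time: 3.2
tcp_pos: [0.4383, -0.071, 0.019]
ee_rot: [-1.996, -2.424, 0.001]
force: [0.4, -0.4, -0.4]
finger_gap: -0.0002
```

Call:
{"fn": "apply_moves", "kwargs": {"rows": "0.0078 0.0018 0 0 0 0;0.0049 0.0011 0 0 0 0;0.0049 0.0010 0 0 0 0;0.0049 0.001 0 0 0 0;0.0049 0.001 0 0 0 0;0.0029 0.0006 0 0 0 0"}}

```text
time: 3.8
tcp_pos: [0.4701, -0.0637, 0.0199]
ee_rot: [1.994, 2.428, 0.0]
force: [0.4, 0.1, -0.2]
finger_gap: 0.0
```

Call:
{"fn": "apply_moves", "kwargs": {"rows": "0.002 0.0004 0 0 0 0;0.002 0.0004 0 0 0 0;0 0 0 0 0 0"}}

```text
time: 4.1
tcp_pos: [0.4736, -0.063, 0.0198]
ee_rot: [-1.994, -2.427, 0.0]
force: [0.7, -0.4, -0.3]
finger_gap: 0.0
```

Call:
{"fn": "apply_moves", "kwargs": {"rows": "0.001 0.0002 0 0 0 0;0.001 0.0002 0 0 0 0;0 0 0 0 0 0"}}

```text
time: 4.4
tcp_pos: [0.4756, -0.0627, 0.0199]
ee_rot: [1.994, 2.427, 0.0]
force: [-0.4, 0.0, -0.5]
finger_gap: 0.0001
```

Call:
{"fn": "apply_moves", "kwargs": {"rows": "0.001 0.0002 0 0 0 0;0.001 0.0002 0 0 0 0;0 0 0 0 0 0"}}

```text
time: 4.7
tcp_pos: [0.4776, -0.0622, 0.0199]
ee_rot: [1.994, 2.427, 0.0]
force: [-0.2, 0.6, 0.7]
finger_gap: -0.0001
```

```bash
python3 - <<'E'
from bench import env
import cv2
print(env.state()["force"])
for n,(x,y,w,h) in {"wrist":(320,0,200,150),"side":(230,150,160,120)}.items():
    f=env.grab_frame(n)[:,:,::-1]; cv2.imwrite(f"pics/c_{n}.png",f if n=="wrist" else cv2.resize(f[y:y+h,x:x+w],None,fx=4.5,fy=4.5,interpolation=cv2.INTER_CUBIC))
E
```

```text
[-0.23415263  0.60924323  0.66578125]
```

View pics/c_wrist.png

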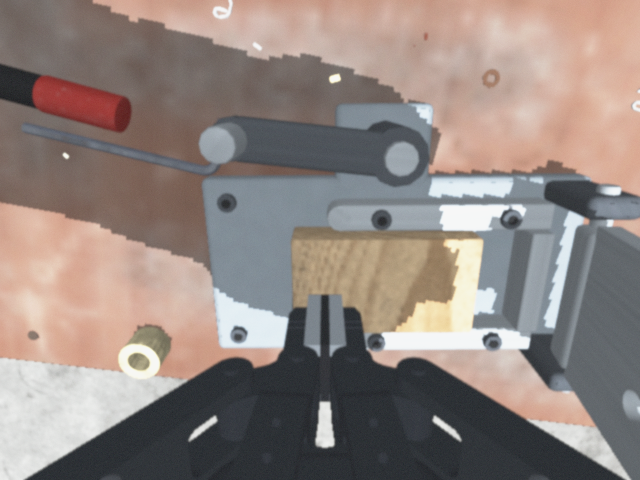

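View pics/c_side.png

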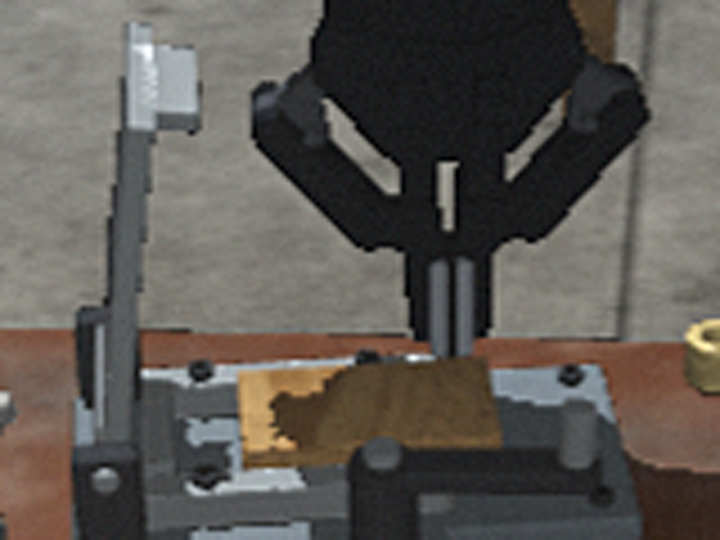

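```bash
python3 - <<'E'
from bench import env
from h import *
s=env.state(); t=s["tcp_pos"]; Rm=R.from_rotvec(s["ee_rot"]).as_matrix(); print(t,Rm.round(3))
c=env.get_calibration("wrist"); print(c)
for z in (0,-.019): print([proj(c,t+Rm@[dx,dy,z]).round(0) for dx in(11,-11) for dy in(-8,8)])
cs=env.get_calibration("side"); p=proj(cs,t)[0]; print("side",p,(p-[230,150])*4.5)
v=np.load("fit2.npy")
for k in [("b",-43,24,32),("b",-43,-24,32),("j",-105,47,12),("j",-105,-47,12),("latch",60,72)]: print(k,proj(c,model(v,k)).round(0),((proj(cs,model(v,k))-[230,150])*4.5).round())
E
```

```text
[ 0.47750378 -0.06226646  0.01986162] [[-0.194  0.981 -0.   ]
 [ 0.981  0.194  0.   ]
 [ 0.    -0.    -1.   ]]
{'fovy': 62.738843084755885, 'cx': 324.4846693482903, 'cy': 233.72961048870397, 'position': array([0.46199558, 0.01996115, 0.19301294]), 'attitude': array([-0.33046485, -0.03285759,  0.19401608])}
[array([[1251., 1437.]]), array([[-607., 1440.]]), array([[-512., 1323.]]), array([[1157., 1320.]])]
[array([[1246., 1430.]]), array([[-602., 1433.]]), array([[-516., 1328.]]), array([[1161., 1326.]])]
side [329.35601147 243.87601987] [447.10205161 422.4420894 ]
('b', -43, 24, 32) [[286. 241.]] [[502. 432.]]
('b', -43, -24, 32) [[289. 336.]] [[487. 352.]]
('j', -105, 47, 12) [[199. 180.]] [[638. 515.]]
('j', -105, -47, 12) [[217. 352.]] [[597. 357.]]
('latch', 60, 72) [[216. 150.]] [[573. 402.]]
```

```bash
python3 - <<'E'
from bench import env
from h import *
s=env.state(); t=s["tcp_pos"]; Rm=R.from_rotvec(s["ee_rot"]).as_matrix()
c=env.get_calibration("wrist")
for z in (0,-.019): print([proj(c,t+Rm@[dx,dy,z]).round(0)[0] for dx in(.011,-.011) for dy in(-.008,.008)])
cs=env.get_calibration("side"); cc=env.get_calibration("scene")
for p in [[0.4387,-0.0668,0.1998],[.2405,-.494,.199]]: print(proj(cs,p),proj(cc,p))
E
```

```text
[array([306., 260.]), array([340., 260.]), array([307., 301.]), array([339., 301.])]
[array([304., 277.]), array([341., 277.]), array([305., 321.]), array([340., 321.])]
[[357.63629198 133.49450993]] [[369.7562764  180.00982251]]
[[476.76523457  42.96043024]] [[560.82001164  90.48613318]]
```

View pics/b_scene.png

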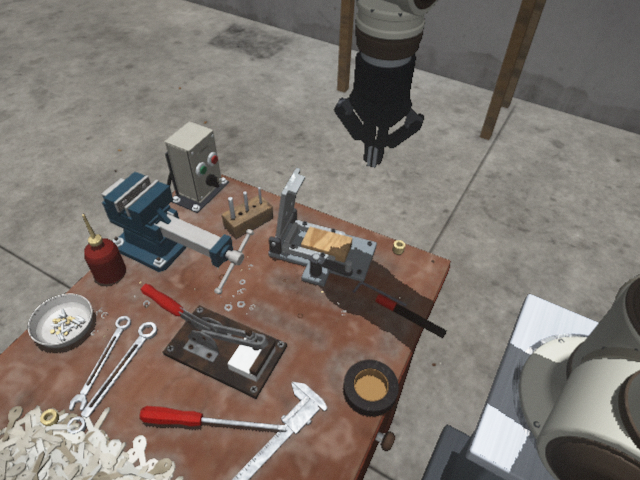

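```bash
python3 - <<'E'
import cv2
a=cv2.imread("pics/b_side.png")[60:130,300:420]; b=cv2.imread("pics/b_scene.png")[100:180,320:440]
c=cv2.imread("pics/c_wrist.png")[270:370,270:390]
for n,i in zip("abc",(a,b,c)): cv2.imwrite(f"pics/z_{n}.png",cv2.resize(i,None,fx=6,fy=6,interpolation=cv2.INTER_NEAREST))
E
```

```text
(no output)
```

View pics/z_a.png

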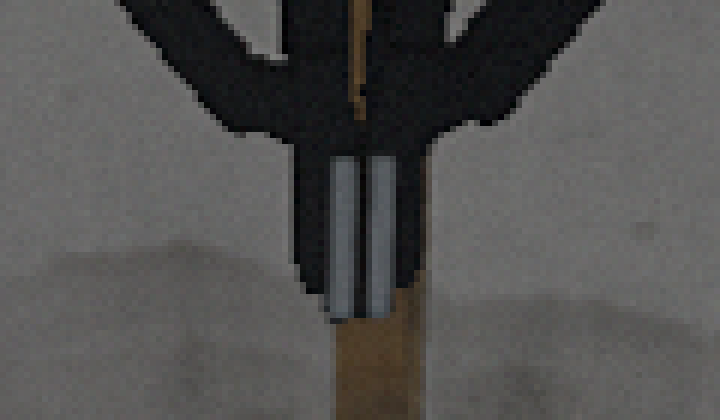

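View pics/z_b.png

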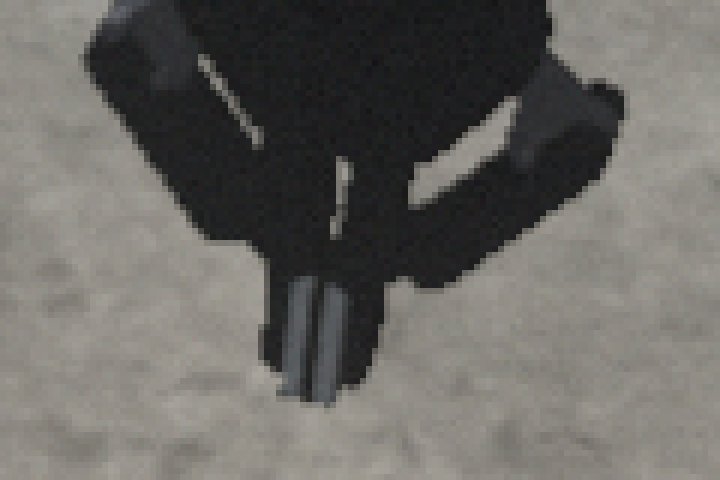

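View pics/z_c.png

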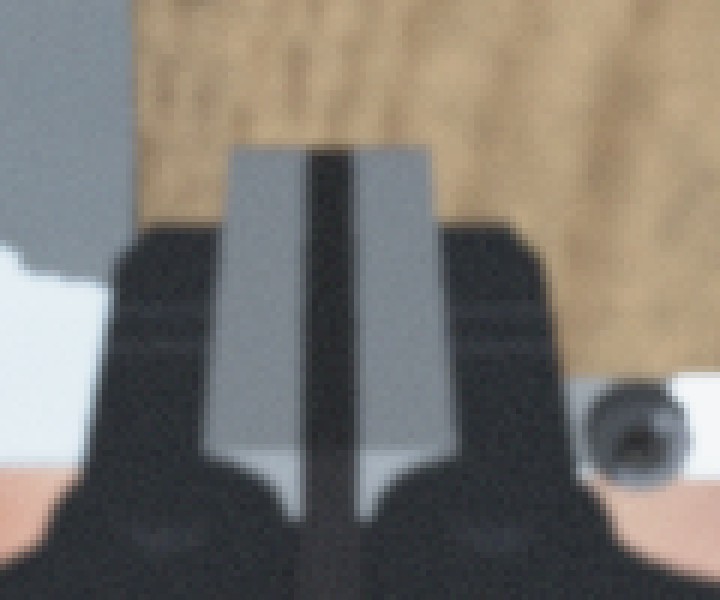

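```bash
python3 - <<'E'
from bench import env
from h import *
cs=env.get_calibration("side"); cc=env.get_calibration("scene"); c=env.get_calibration("wrist")
r=least_squares(lambda p:np.r_[proj(cs,p)[0]-[360,113],proj(cc,p)[0]-[371.7,166.7]],[.44,-.07,.2]); print(r.x,r.fun, r.x-[.4387,-.0668,.1998])
# wrist tip front-left / right corners (308.5,294.5),(341.5,294.5): rays
s=env.state(); Rm=R.from_rotvec(s["ee_rot"]).as_matrix(); t=s["tcp_pos"]
Rc=R.from_rotvec(c["attitude"]).as_matrix(); o=Rm.T@(c["position"]-t)
f=240/np.tan(np.radians(c["fovy"])/2)
for u,v in [(308.5,294.5),(341.5,294.5),(289,307),(364,307)]:
    d=Rm.T@Rc@np.array([(u-c["cx"])/f,-(v-c["cy"])/f,-1])
    print("cam in tool",o.round(4),"ray",d.round(3),[ (o+d*(z-o[2])/d[2]).round(4) for z in(0,-.02,-.03)])
E
```

```text
[ 0.43588592 -0.06111927  0.23164584] [-0.00438227 -0.0037191   0.00367895  0.00544392] [-0.00281408  0.00568073  0.03184584]
cam in tool [ 0.0837  0.0007 -0.1731] ray [-0.472 -0.04   0.895] [array([-0.0075, -0.007 ,  0.    ]), array([ 0.003 , -0.0061, -0.02  ]), array([ 0.0083, -0.0057, -0.03  ])]
cam in tool [ 0.0837  0.0007 -0.1731] ray [-0.471  0.044  0.895] [array([-0.0075,  0.0092,  0.    ]), array([ 0.003 ,  0.0082, -0.02  ]), array([ 0.0083,  0.0078, -0.03  ])]
cam in tool [ 0.0837  0.0007 -0.1731] ray [-0.502 -0.089  0.885] [array([-0.0145, -0.0168,  0.    ]), array([-0.0031, -0.0147, -0.02  ]), array([ 0.0025, -0.0137, -0.03  ])]
cam in tool [ 0.0837  0.0007 -0.1731] ray [-0.501  0.101  0.885] [array([-0.0144,  0.0205,  0.    ]), array([-0.0031,  0.0182, -0.02  ]), array([ 0.0026,  0.0171, -0.03  ])]
```

Call:
{"fn": "apply_moves", "kwargs": {"rows": "-0.01 -0.002 0 0 0 0;-0.01 -0.002 0 0 0 0;-0.01 -0.002 0 0 0 0;-0.01 -0.002 0 0 0 0;0 0 -0.012 0 0 0;0 0 -0.012 0 0 0;0 0 -0.006 0 0 0;0 0 0 0 0 0"}}

```text
time: 5.6
tcp_pos: [0.4367, -0.07, -0.0117]
ee_rot: [-1.993, -2.426, 0.002]
force: [0.1, -0.1, 0.6]
finger_gap: 0.0
```

```bash
python3 - <<'E'
from bench import env
import cv2
s=env.state();print(s["force"],s["tcp_pos"])
for n,(x,y,w,h) in {"wrist":(160,130,320,240),"side":(230,150,160,120)}.items():
    f=env.grab_frame(n)[:,:,::-1]; k=720/w; cv2.imwrite(f"pics/d_{n}.png",cv2.resize(f[y:y+h,x:x+w],None,fx=k,fy=k,interpolation=cv2.INTER_CUBIC))
E
```

```text
[ 0.10286145 -0.0513902   0.64070428] [ 0.43670901 -0.07004885 -0.01170523]
```

View pics/d_wrist.png

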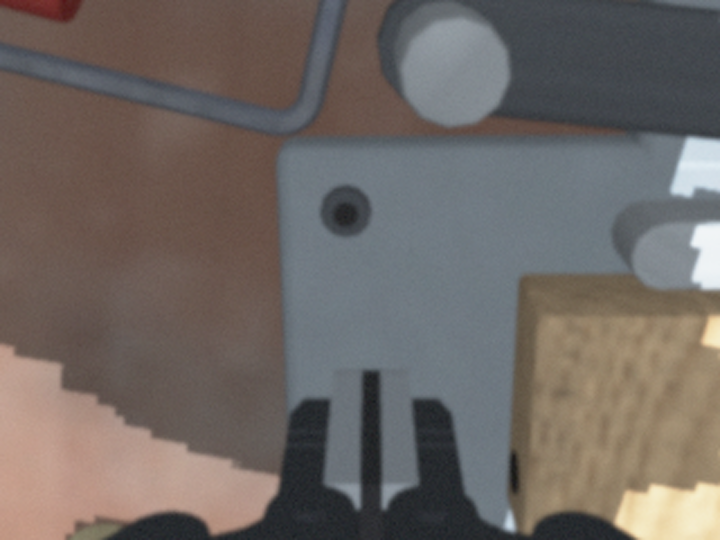

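View pics/d_side.png

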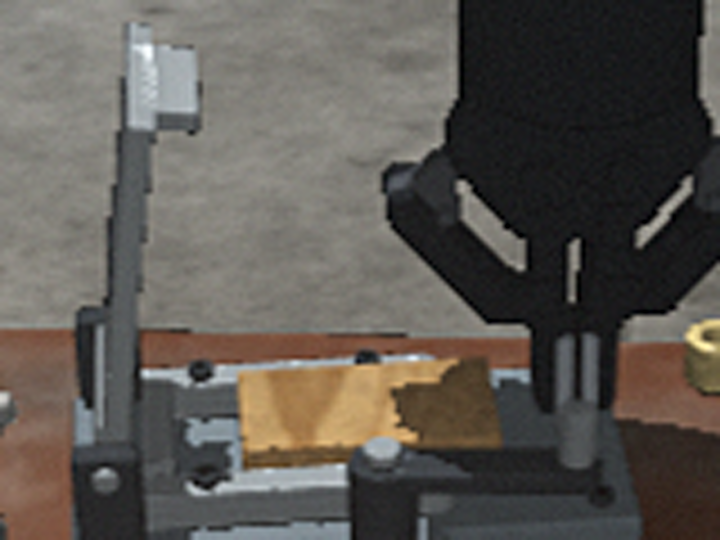

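Call:
{"fn": "apply_moves", "kwargs": {"rows": "0.0059 0.0012 0 0 0 0;0.0039 0.0008 0 0 0 0;0.0039 0.0008 0 0 0 0;0.0039 0.0008 0 0 0 0;0.0039 0.0008 0 0 0 0;0.0039 0.0008 0 0 0 0;0 0 0 0 0 0"}}

```text
time: 6.4
tcp_pos: [0.4635, -0.065, -0.0101]
ee_rot: [1.994, 2.427, 0.0]
force: [-0.3, -1.3, 0.2]
finger_gap: -0.0003
```

Call:
{"fn": "apply_moves", "kwargs": {"rows": "0.002 0.0004 0 0 0 0;0.001 0.0002 0 0 0 0;0 0 0 0 0 0"}}

```text
time: 6.7
tcp_pos: [0.466, -0.0644, -0.0102]
ee_rot: [-1.994, -2.427, -0.0]
force: [-0.9, -0.3, 0.1]
finger_gap: 0.0001
```

Call:
{"fn": "apply_moves", "kwargs": {"rows": "0.001 0.0002 0 0 0 0;0.001 0.0002 0 0 0 0;0 0 0 0 0 0"}}

```text
time: 7.0
tcp_pos: [0.468, -0.0641, -0.0102]
ee_rot: [1.994, 2.427, 0.0]
force: [0.5, -0.7, 0.9]
finger_gap: -0.0002
```

Call:
{"fn": "apply_moves", "kwargs": {"rows": "0.001 0.0002 0 0 0 0;0.001 0.0002 0 0 0 0;0 0 0 0 0 0"}}

```text
time: 7.3
tcp_pos: [0.47, -0.0637, -0.0101]
ee_rot: [1.994, 2.427, 0.0]
force: [0.4, -0.4, 0.2]
finger_gap: -0.0001
```

Call:
{"fn": "apply_moves", "kwargs": {"rows": "0.001 0.0002 0 0 0 0;0.001 0.0002 0 0 0 0;0 0 0 0 0 0"}}

```text
time: 7.6
tcp_pos: [0.4717, -0.0633, -0.0102]
ee_rot: [-1.994, -2.427, 0.001]
force: [-2.2, -0.0, 0.7]
finger_gap: -0.0001
```

```bash
python3 - <<'E'
from bench import env
import cv2
s=env.state();print(s["force"],s["tcp_pos"])
for n,(x,y,w,h) in {"wrist":(230,180,320,240),"side":(230,150,160,120)}.items():
    f=env.grab_frame(n)[:,:,::-1]; k=720/w; cv2.imwrite(f"pics/e_{n}.png",cv2.resize(f[y:y+h,x:x+w],None,fx=k,fy=k,interpolation=cv2.INTER_CUBIC))
E
```

```text
[-2.20342758 -0.02827544  0.67702519] [ 0.4717187  -0.06327267 -0.01019011]
```

View pics/e_wrist.png

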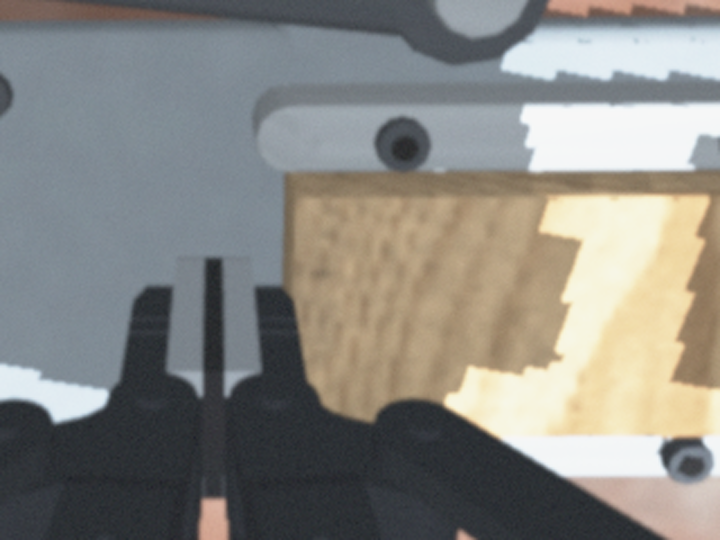

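View pics/e_side.png

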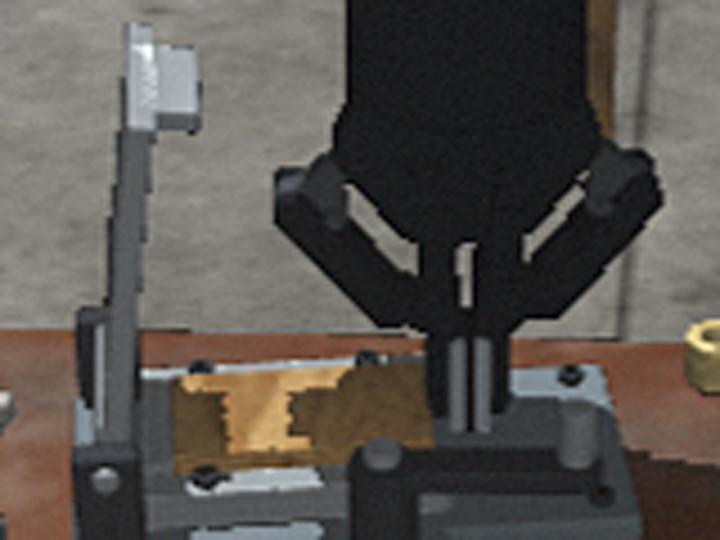

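Call:
{"fn": "apply_moves", "kwargs": {"rows": "0.001 0.0002 0 0 0 0;0.0005 0.0001 0 0 0 0;0 0 0 0 0 0;0 0 0 0 0 0"}}

```text
time: 8.1
tcp_pos: [0.472, -0.0632, -0.0103]
ee_rot: [-1.994, -2.426, 0.003]
force: [-9.1, -1.5, 3.9]
finger_gap: 0.0001
```

Call:
{"fn": "apply_moves", "kwargs": {"rows": "0.001 0.0002 0 0 0 0;0 0 0 0 0 0;0 0 0 0 0 0"}}

```text
time: 8.4
tcp_pos: [0.4722, -0.0632, -0.0104]
ee_rot: [-1.993, -2.425, 0.005]
force: [-12.5, -2.5, 7.2]
finger_gap: -0.0001
```

Call:
{"fn": "apply_moves", "kwargs": {"rows": "-0.006 -0.0012 0 0 0 0;-0.006 -0.0012 0 0 0 0;0 0 0.03 0 0 0;0 0 0.05 0 0 0;0 0 0.05 0 0 0;0 0 0.05 0 0 0;0 0 0 0 0 0"}}

```text
time: 9.1
tcp_pos: [0.465, -0.0655, 0.177]
ee_rot: [1.989, 2.42, 0.009]
force: [-0.1, -0.9, -0.4]
finger_gap: -0.0001
```

Call:
{"fn": "apply_moves", "kwargs": {"rows": "0.0348 0.0069 0 0 0 0;0.0348 0.0069 0 0 0 0;0.0348 0.0069 0 0 0 0;0.0348 0.0069 0 0 0 0;0 0 0 0 0 0"}}

```text
time: 9.6
tcp_pos: [0.6043, -0.0367, 0.1671]
ee_rot: [-1.992, -2.427, 0.001]
force: [-0.7, 0.4, -0.8]
finger_gap: -0.0001
```

```bash
python3 - <<'E'
from bench import env
import cv2, numpy as np
s=env.state();t=s["tcp_pos"];print(s["time"],s["force"],t)
d=t[:2]-[.5243,-.0525]; c,sn=np.cos(.197),np.sin(.197); print("jig",c*d[0]+sn*d[1],-sn*d[0]+c*d[1])
for n,(x,y,w,h) in {"wrist":(0,0,640,480),"side":(200,60,240,200)}.items():
    f=env.grab_frame(n)[:,:,::-1]; k=640/w; cv2.imwrite(f"pics/f_{n}.png",cv2.resize(f[y:y+h,x:x+w],None,fx=k,fy=k,interpolation=cv2.INTER_CUBIC))
E
```

```text
9.6 [-0.67188158  0.36038853 -0.83588999] [ 0.60425747 -0.03672667  0.16705192]
jig 0.08149823439508748 -0.0001816928093480233
```

View pics/f_wrist.png

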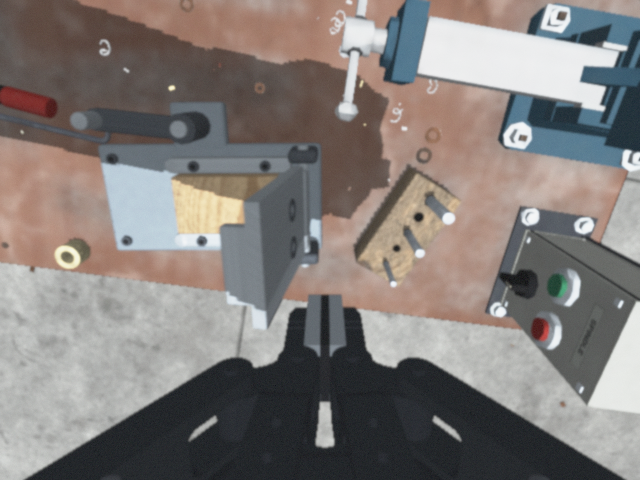

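View pics/f_side.png

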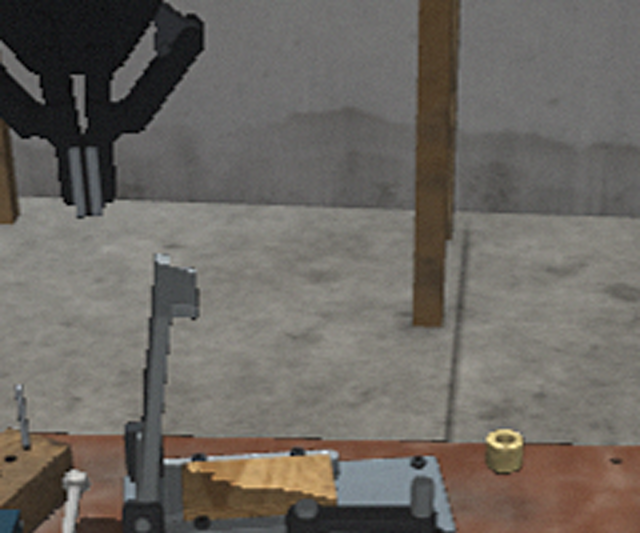

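Call:
{"fn": "apply_moves", "kwargs": {"rows": "0 0 -0.03 0 0 0;0 0 -0.03 0 0 0;0 0 0 0 0 0"}}

```text
time: 10.0
tcp_pos: [0.5988, -0.0377, 0.1065]
ee_rot: [-1.992, -2.424, 0.005]
force: [0.3, -1.1, -0.3]
finger_gap: 0.0003
```

```bash
cat > leaf.py <<'E'
from bench import env
import numpy as np
s=env.state();t=s["tcp_pos"];print(s["time"],s["force"],t)
c,sn=np.cos(.197),np.sin(.197)
d=t[:2]-[.5243,-.0525]; jx=(c*d[0]+sn*d[1])*1e3; jy=(-sn*d[0]+c*d[1])*1e3
print("jig",jx,jy)
A=np.r_[1.42,np.linspace(1.36,0.0,23)]
r=100;h=13
P=[]
for a in A:
    x=66-r*np.cos(a)+2*np.sin(a)+h; z=40+r*np.sin(a)+2*np.cos(a)-31
    P.append([ .5243+c*x/1e3, -.0525+sn*x/1e3, z/1e3])
P=np.array(P); D=np.diff(np.vstack([t,P]),axis=0)
for i in range(0,len(D),8): print("; ".join("%.4f %.4f %.4f 0 0 0"%tuple(v) for v in D[i:i+8])); print(A[i:i+8].round(2),P[min(i+7,len(P)-1)].round(4))
E
python3 leaf.py
```

```text
10.0 [ 0.2523512  -1.09570803 -0.34442037] [ 0.59881942 -0.0376899   0.106486  ]
jig 75.97683065798203 -0.06190535110272774
-0.0098 -0.0019 0.0017 0 0 0; -0.0058 -0.0012 -0.0010 0 0 0; -0.0059 -0.0012 -0.0014 0 0 0; -0.0058 -0.0012 -0.0017 0 0 0; -0.0057 -0.0011 -0.0021 0 0 0; -0.0056 -0.0011 -0.0024 0 0 0; -0.0054 -0.0011 -0.0028 0 0 0; -0.0052 -0.0010 -0.0031 0 0 0
[1.42 1.36 1.3  1.24 1.17 1.11 1.05 0.99] [ 0.5495 -0.0475  0.0937]
-0.0050 -0.0010 -0.0035 0 0 0; -0.0048 -0.0010 -0.0038 0 0 0; -0.0046 -0.0009 -0.0041 0 0 0; -0.0043 -0.0009 -0.0043 0 0 0; -0.0040 -0.0008 -0.0046 0 0 0; -0.0038 -0.0008 -0.0048 0 0 0; -0.0035 -0.0007 -0.0051 0 0 0; -0.0031 -0.0006 -0.0053 0 0 0
[0.93 0.87 0.8  0.74 0.68 0.62 0.56 0.49] [ 0.5164 -0.0541  0.0582]
-0.0028 -0.0006 -0.0055 0 0 0; -0.0025 -0.0005 -0.0056 0 0 0; -0.0021 -0.0004 -0.0058 0 0 0; -0.0018 -0.0004 -0.0059 0 0 0; -0.0014 -0.0003 -0.0060 0 0 0; -0.0011 -0.0002 -0.0061 0 0 0; -0.0007 -0.0001 -0.0061 0 0 0; -0.0003 -0.0001 -0.0062 0 0 0
[0.43 0.37 0.31 0.25 0.19 0.12 0.06 0.  ] [ 0.5037 -0.0566  0.011 ]
```

Call:
{"fn": "apply_moves", "kwargs": {"rows": "-0.0098 -0.0019 0.0017 0 0 0; -0.0058 -0.0012 -0.0010 0 0 0; -0.0059 -0.0012 -0.0014 0 0 0; -0.0058 -0.0012 -0.0017 0 0 0"}}

```text
time: 10.4
tcp_pos: [0.5746, -0.0433, 0.1092]
ee_rot: [1.993, 2.425, 0.003]
force: [1.5, 1.0, 2.0]
finger_gap: 0.0001
```

```bash
python3 - <<'E'
from bench import env
import cv2
s=env.state();print(s["force"],s["tcp_pos"])
for n,(x,y,w,h) in {"side":(200,80,200,170)}.items():
    f=env.grab_frame(n)[:,:,::-1]; k=640/w; cv2.imwrite(f"pics/g_{n}.png",cv2.resize(f[y:y+h,x:x+w],None,fx=k,fy=k,interpolation=cv2.INTER_CUBIC))
E
```

```text
[1.53078987 0.95659674 2.01898781] [ 0.57463302 -0.04331022  0.10924394]
```

View pics/g_side.png

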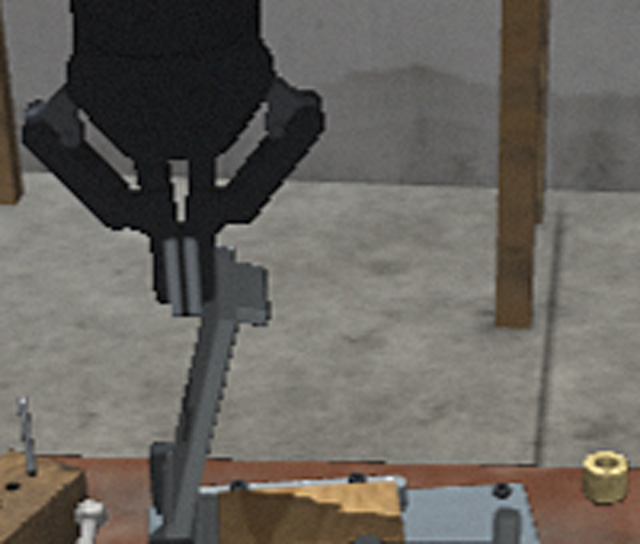

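Contact as intended: the finger's side rests on the leaf's outer face near its edge, and the leaf is already turning. Continuing.

Call:
{"fn": "apply_moves", "kwargs": {"rows": "-0.0057 -0.0011 -0.0021 0 0 0; -0.0056 -0.0011 -0.0024 0 0 0; -0.0054 -0.0011 -0.0028 0 0 0; -0.0052 -0.0010 -0.0031 0 0 0;-0.0050 -0.0010 -0.0035 0 0 0; -0.0048 -0.0010 -0.0038 0 0 0; -0.0046 -0.0009 -0.0041 0 0 0; -0.0043 -0.0009 -0.0043 0 0 0"}}

```text
time: 11.25
tcp_pos: [0.5332, -0.0512, 0.081]
ee_rot: [-1.994, -2.427, 0.0]
force: [1.1, -0.1, 2.7]
finger_gap: -0.0002
```

```bash
cat > look.py <<'E'
import sys
from bench import env
import cv2,numpy as np
s=env.state();t=s["tcp_pos"];print(s["time"],s["force"],t)
c,sn=np.cos(.197),np.sin(.197); d=t[:2]-[.5243,-.0525]; print("jig",(c*d[0]+sn*d[1]).round(4),(-sn*d[0]+c*d[1]).round(4))
B={"wrist":(0,0,640,480),"side":(200,80,200,190),"scene":(230,130,200,190)}
for n in sys.argv[2:]:
    x,y,w,h=B[n]
    f=env.grab_frame(n)[:,:,::-1]; k=620/w; cv2.imwrite(f"pics/{sys.argv[1]}_{n}.png",cv2.resize(f[y:y+h,x:x+w],None,fx=k,fy=k,interpolation=cv2.INTER_CUBIC))
E
python3 look.py i side
```

```text
11.25 [ 1.09864179 -0.13236081  2.6747747 ] [ 0.53323848 -0.0512438   0.08097833]
jig 0.009 -0.0005
```

View pics/i_side.png

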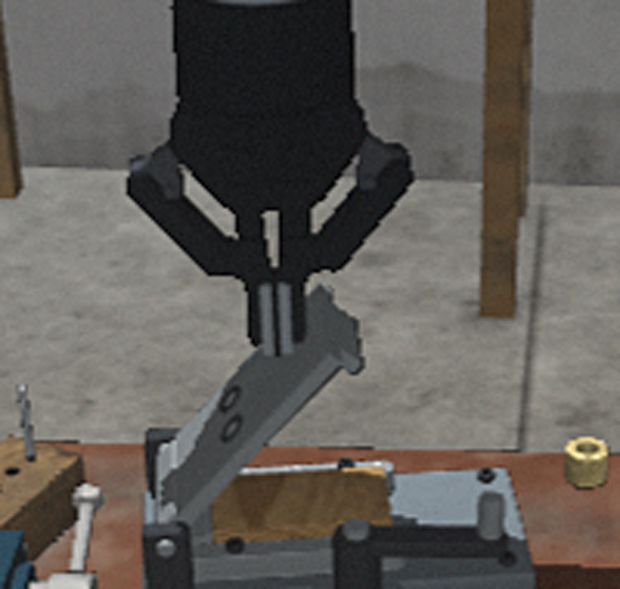

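Call:
{"fn": "apply_moves", "kwargs": {"rows": "-0.0040 -0.0008 -0.0046 0 0 0; -0.0038 -0.0008 -0.0048 0 0 0; -0.0035 -0.0007 -0.0051 0 0 0; -0.0031 -0.0006 -0.0053 0 0 0;-0.0028 -0.0006 -0.0055 0 0 0; -0.0025 -0.0005 -0.0056 0 0 0; -0.0021 -0.0004 -0.0058 0 0 0"}}

```text
time: 12.0
tcp_pos: [0.5116, -0.0556, 0.0441]
ee_rot: [-1.994, -2.427, 0.0]
force: [-0.7, 0.3, 1.6]
finger_gap: -0.0001
```

Call:
{"fn": "apply_moves", "kwargs": {"rows": "-0.0018 -0.0004 -0.0059 0 0 0; -0.0014 -0.0003 -0.0060 0 0 0; -0.0011 -0.0002 -0.0061 0 0 0; -0.0007 -0.0001 -0.0061 0 0 0; 0 0 -0.002 0 0 0"}}

```text
time: 12.5
tcp_pos: [0.5065, -0.0566, 0.0177]
ee_rot: [-1.994, -2.427, 0.001]
force: [-1.0, 0.5, 0.6]
finger_gap: -0.0
```

```bash
python3 look.py j side
```

```text
12.5 [-1.0280049   0.53045439  0.61773138] [ 0.50653429 -0.05662052  0.01767487]
jig -0.0182 -0.0006
```

View pics/j_side.png

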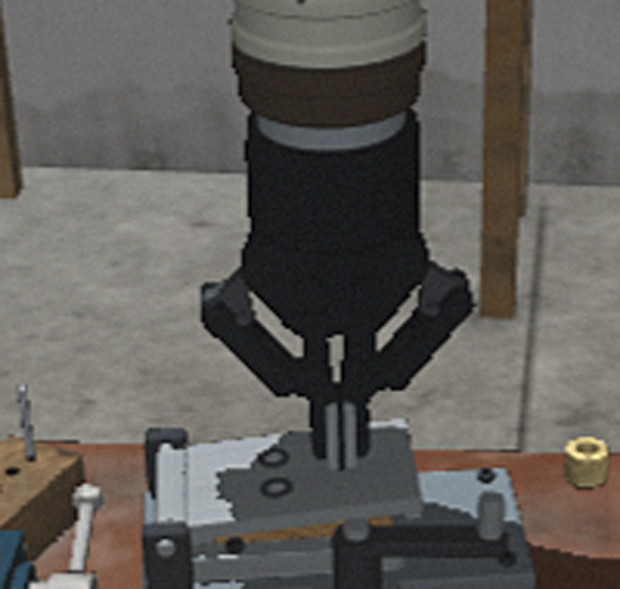

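Call:
{"fn": "apply_moves", "kwargs": {"rows": "0 0 -0.002 0 0 0;0 0 -0.002 0 0 0;0 0 -0.002 0 0 0;0 0 0 0 0 0"}}

```text
time: 12.95
tcp_pos: [0.507, -0.0565, 0.0124]
ee_rot: [1.994, 2.427, 0.0]
force: [0.3, -0.6, -0.1]
finger_gap: -0.0
```

Call:
{"fn": "apply_moves", "kwargs": {"rows": "0 0 -0.001 0 0 0;0 0 -0.001 0 0 0;0 0 0 0 0 0"}}

```text
time: 13.25
tcp_pos: [0.507, -0.0566, 0.0107]
ee_rot: [1.994, 2.427, 0.0]
force: [-1.7, 0.3, 1.8]
finger_gap: 0.0001
```

Call:
{"fn": "apply_moves", "kwargs": {"rows": "0 0 -0.001 0 0 0;0 0 -0.001 0 0 0;0 0 0 0 0 0"}}

```text
time: 13.55
tcp_pos: [0.5072, -0.0566, 0.0105]
ee_rot: [1.994, 2.427, 0.001]
force: [-8.2, 0.9, 17.7]
finger_gap: -0.0001
```

Call:
{"fn": "apply_moves", "kwargs": {"rows": "0 0 -0.001 0 0 0;0 0 -0.001 0 0 0;0 0 0 0 0 0"}}

```text
time: 13.85
tcp_pos: [0.5073, -0.0566, 0.0103]
ee_rot: [1.993, 2.426, 0.002]
force: [-14.4, 2.2, 33.8]
finger_gap: 0.0002
```

```bash
python3 look.py k side scene
```

```text
13.85 [-14.41979285   2.16031434  33.84307448] [ 0.5072724 -0.0565761  0.0103115]
jig -0.0175 -0.0007
```

View pics/k_side.png

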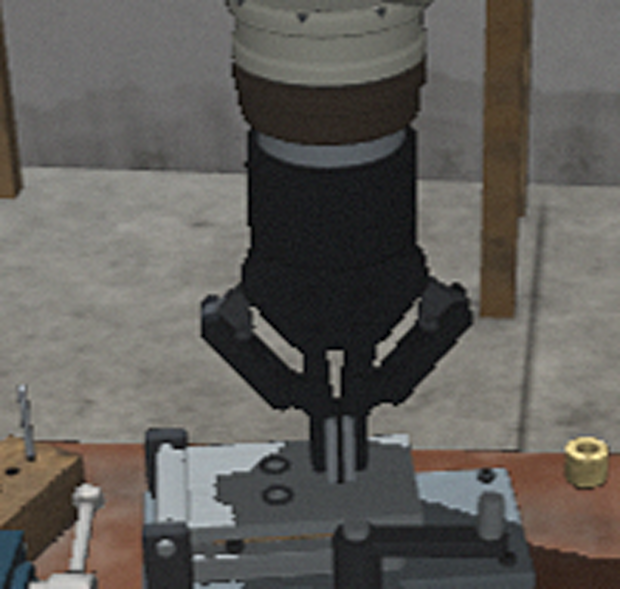

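Call:
{"fn": "apply_moves", "kwargs": {"rows": "0 0 0.03 0 0 0;0 0 0.045 0 0 0;-0.0065 0.0068 0 0 0 -7.97;-0.0065 0.0068 0 0 0 -7.97;-0.0065 0.0068 0 0 0 -7.97;-0.0065 0.0068 0 0 0 -7.97;-0.0065 0.0068 0 0 0 -7.97;-0.0065 0.0068 0 0 0 -7.97"}}

```text
time: 14.75
tcp_pos: [0.4677, -0.0155, 0.0815]
ee_rot: [2.811, 1.403, 0.0]
force: [-0.7, -0.8, 0.4]
finger_gap: 0.0002
```

Call:
{"fn": "apply_moves", "kwargs": {"rows": "-0.0065 0.0068 0 0 0 -7.97;-0.0065 0.0068 0 0 0 -7.97;-0.0065 0.0068 0 0 0 -7.97;-0.0065 0.0068 0 0 0 -7.97;-0.0065 0.0068 0 0 0 -7.97;-0.0065 0.0068 0 0 0 -7.97;0 0 0 0 0 0;0 0 0 0 0 0"}}

```text
time: 15.55
tcp_pos: [0.4291, 0.025, 0.0816]
ee_rot: [3.138, 0.159, 0.001]
force: [-0.6, -0.6, -0.6]
finger_gap: -0.0001
```

```bash
python3 look.py l side wrist; python3 -c "
from bench import env
print(env.state()['ee_rot'],env.state()['q'])"
```

```text
15.55 [-0.56447366 -0.59201445 -0.55858164] [0.42913013 0.02500269 0.08162523]
jig -0.0782 0.0946
[3.13760839e+00 1.56767344e-01 3.14069404e-04] [ 5.77423893e-02 -2.14550702e-01 -3.38269790e-01  1.44687785e+00
 -7.18883642e-05  3.09949014e+00]
```

View pics/l_side.png

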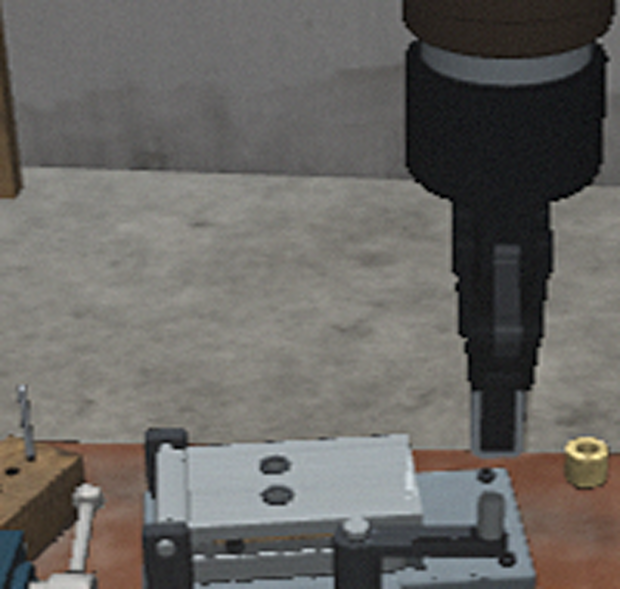

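View pics/l_wrist.png

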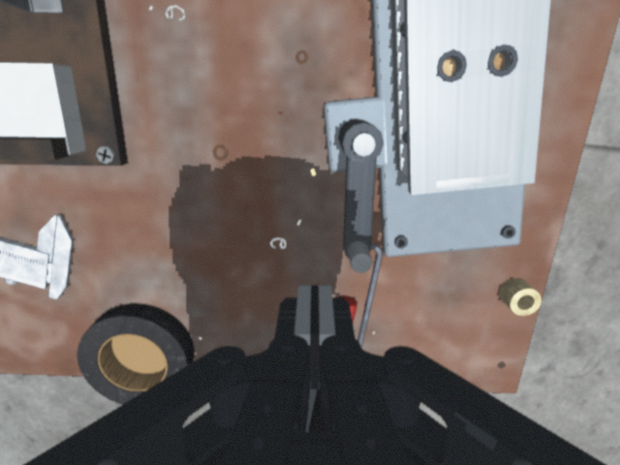

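Call:
{"fn": "apply_moves", "kwargs": {"rows": "0 0 -0.03 0 0 0;0 0 -0.027 0 0 0;0 0 0 0 0 0"}}

```text
time: 15.95
tcp_pos: [0.4269, 0.0246, 0.0214]
ee_rot: [3.138, 0.154, -0.008]
force: [0.1, 0.3, -0.6]
finger_gap: 0.0004
```

```bash
cat > latch.py <<'E'
from bench import env
import numpy as np
s=env.state();t=s["tcp_pos"];print(s["time"],s["force"],t)
c,sn=np.cos(.197),np.sin(.197)
L=np.r_[1.67,1.67,np.linspace(1.6,0.0,20)]
off=np.r_[21.5,18.5,np.full(20,18.5)]
P=[]
for l,o in zip(L,off):
    x=-20-60*np.sin(l)-o*np.cos(l); y=62-60*np.cos(l)+o*np.sin(l)
    P.append([ .5243+c*x/1e3-sn*y/1e3, -.0525+sn*x/1e3+c*y/1e3, 0.0245])
P=np.array(P); D=np.diff(np.vstack([t,P]),axis=0); T=np.degrees(-np.diff(np.r_[1.67,L]))
for i in range(0,len(D),7): print("; ".join("%.4f %.4f %.4f 0 0 %.2f"%(*v,w) for v,w in zip(D[i:i+7],T[i:i+7]))); print(L[i:i+7].round(2),P[min(i+6,len(P)-1)].round(4))
E
python3 latch.py
```

```text
15.95 [ 0.10183117  0.33889857 -0.64800214] [0.42687077 0.02461438 0.02144877]
0.0039 -0.0047 0.0031 0 0 -0.00; 0.0003 -0.0030 0.0000 0 0 -0.00; -0.0007 -0.0043 0.0000 0 0 4.01; -0.0005 -0.0053 0.0000 0 0 4.82; -0.0000 -0.0053 0.0000 0 0 4.82; 0.0004 -0.0053 0.0000 0 0 4.82; 0.0009 -0.0052 0.0000 0 0 4.82
[1.67 1.67 1.6  1.52 1.43 1.35 1.26] [ 0.4311 -0.0084  0.0245]
0.0013 -0.0051 0.0000 0 0 4.82; 0.0017 -0.0050 0.0000 0 0 4.82; 0.0021 -0.0048 0.0000 0 0 4.82; 0.0025 -0.0046 0.0000 0 0 4.82; 0.0029 -0.0044 0.0000 0 0 4.82; 0.0033 -0.0041 0.0000 0 0 4.82; 0.0036 -0.0039 0.0000 0 0 4.82
[1.18 1.09 1.01 0.93 0.84 0.76 0.67] [ 0.4486 -0.0404  0.0245]
0.0039 -0.0035 0.0000 0 0 4.82; 0.0042 -0.0032 0.0000 0 0 4.82; 0.0045 -0.0028 0.0000 0 0 4.82; 0.0047 -0.0024 0.0000 0 0 4.82; 0.0049 -0.0020 0.0000 0 0 4.82; 0.0050 -0.0016 0.0000 0 0 4.82; 0.0051 -0.0012 0.0000 0 0 4.82
[0.59 0.51 0.42 0.34 0.25 0.17 0.08] [ 0.4809 -0.0573  0.0245]
0.0052 -0.0008 0.0000 0 0 4.82
[0.] [ 0.4862 -0.0581  0.0245]
```

Call:
{"fn": "apply_moves", "kwargs": {"rows": "0.0017 -0.0051 0 0 0 0;0.0003 -0.003 0 0 0 0;-0.0007 -0.0043 0 0 0 4.01; -0.0005 -0.0053 0 0 0 4.82; 0 -0.0053 0 0 0 4.82; 0.0004 -0.0053 0 0 0 4.82; 0.0009 -0.0052 0 0 0 4.82"}}

```text
time: 16.65
tcp_pos: [0.4321, -0.0089, 0.0262]
ee_rot: [3.041, 0.788, 0.004]
force: [0.2, 1.3, -0.3]
finger_gap: 0.0003
```

```bash
python3 look.py m side wrist
```

```text
16.65 [ 0.24600623  1.33694544 -0.26192969] [ 0.43206841 -0.00887279  0.0261833 ]
jig -0.0819 0.0608
```

View pics/m_side.png

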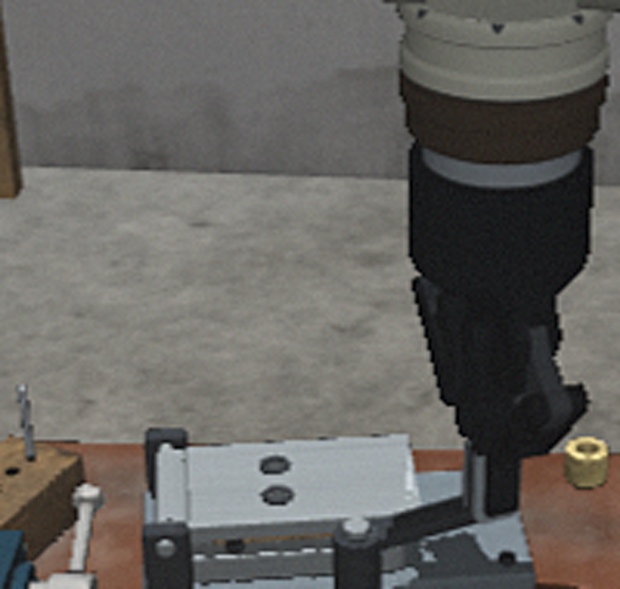

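View pics/m_wrist.png

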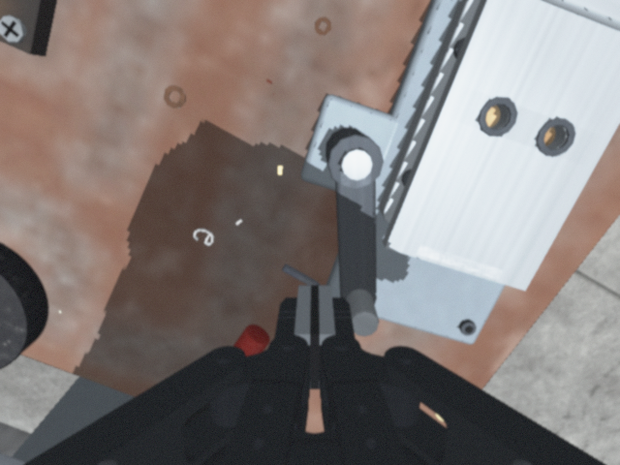

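The finger is pushing the pin properly, and the bar follows. Continuing the arc.

Call:
{"fn": "apply_moves", "kwargs": {"rows": "0.0013 -0.0051 0 0 0 4.82; 0.0017 -0.0050 0 0 0 4.82; 0.0021 -0.0048 0 0 0 4.82; 0.0025 -0.0046 0 0 0 4.82; 0.0029 -0.0044 0 0 0 4.82; 0.0033 -0.0041 0 0 0 4.82; 0.0036 -0.0039 0 0 0 4.82"}}

```text
time: 17.45
tcp_pos: [0.449, -0.0405, 0.0256]
ee_rot: [2.684, 1.632, 0.002]
force: [-1.0, 0.9, -0.4]
finger_gap: 0.0001
```

Call:
{"fn": "apply_moves", "kwargs": {"rows": "0.0039 -0.0035 0 0 0 4.82; 0.0042 -0.0032 0 0 0 4.82; 0.0045 -0.0028 0 0 0 4.82; 0.0047 -0.0024 0 0 0 4.82; 0.0049 -0.0020 0 0 0 4.82"}}

```text
time: 17.95
tcp_pos: [0.4711, -0.0544, 0.0255]
ee_rot: [2.284, 2.157, 0.001]
force: [-1.5, 0.8, 0.2]
finger_gap: 0.0
```

```bash
python3 look.py n side wrist
```

```text
17.95 [-1.50369969  0.84709214  0.24204569] [ 0.47113122 -0.05438183  0.02547653]
jig -0.0525 0.0086
```

View pics/n_side.png

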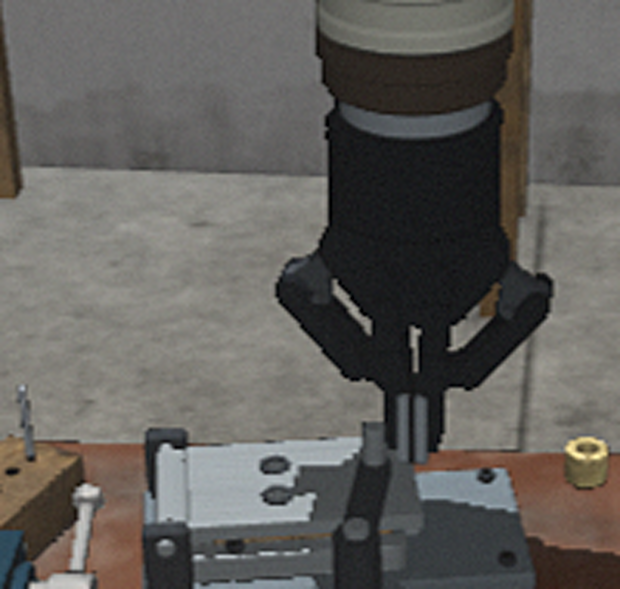

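View pics/n_wrist.png

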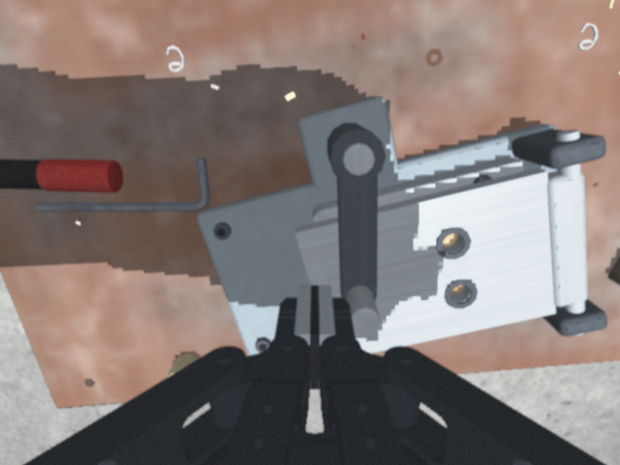

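Call:
{"fn": "apply_moves", "kwargs": {"rows": "0.0050 -0.0016 0 0 0 4.82; 0.0051 -0.0012 0 0 0 4.82;0.0040 -0.0006 0 0 0 3.8;0 0 0 0 0 0"}}

```text
time: 18.45
tcp_pos: [0.4846, -0.0577, 0.025]
ee_rot: [-2.02, -2.406, 0.001]
force: [-1.9, 0.4, 2.7]
finger_gap: 0.0004
```

Call:
{"fn": "apply_moves", "kwargs": {"rows": "0.001 0.0001 0 0 0 1;0.001 0.0002 0 0 0 0;0 0 0 0 0 0"}}

```text
time: 18.75
tcp_pos: [0.4852, -0.0578, 0.0248]
ee_rot: [-2.0, -2.422, 0.004]
force: [-8.6, -2.4, 5.9]
finger_gap: 0.0002
```

Call:
{"fn": "apply_moves", "kwargs": {"rows": "0.001 0.0002 0 0 0 0;0 0 0 0 0 0;0 0 0 0 0 0"}}

```text
time: 19.05
tcp_pos: [0.4854, -0.0578, 0.0247]
ee_rot: [-1.999, -2.421, 0.006]
force: [-12.9, -4.2, 7.9]
finger_gap: -0.0001
```

```bash
python3 look.py o side wrist
```

```text
19.05 [-12.91944293  -4.1684592    7.93072859] [ 0.48542437 -0.05776602  0.02471043]
jig -0.0392 0.0024
```

View pics/o_wrist.png

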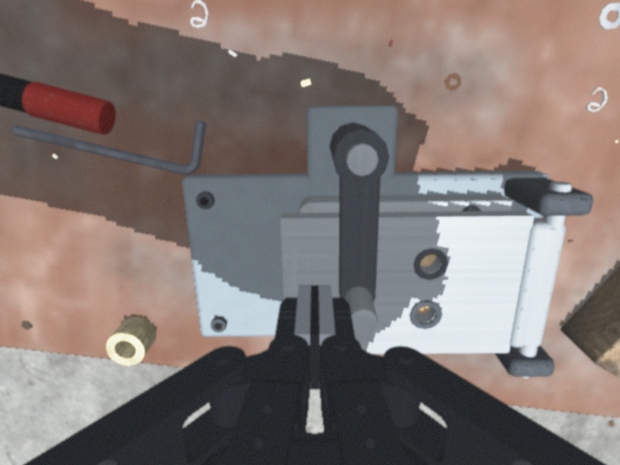

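Call:
{"fn": "apply_moves", "kwargs": {"rows": "-0.005 -0.001 0 0 0 0;-0.01 -0.002 0 0 0 0;-0.01 -0.002 0 0 0 0;0 0 0.05 0 0 0;0 0 0.05 0 0 0;0 0 0.05 0 0 0;-0.03 -0.03 0.02 0 0 0;0 0 0 0 0 0"}}

```text
time: 19.95
tcp_pos: [0.4317, -0.094, 0.1988]
ee_rot: [1.995, 2.419, 0.003]
force: [-0.4, -0.1, -0.4]
finger_gap: 0.0002
```

```bash
python3 look.py p side scene wrist
```

```text
19.95 [-0.3567568  -0.08854891 -0.36465631] [ 0.43174927 -0.09404582  0.19879934]
jig -0.0989 -0.0226
```

View pics/p_side.png

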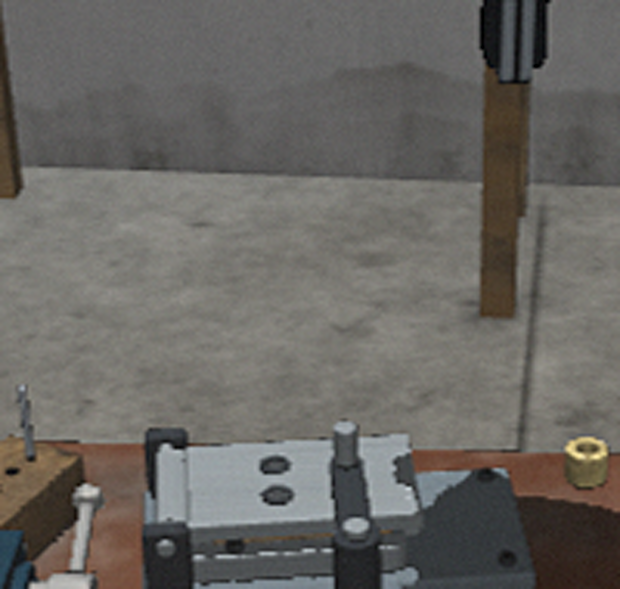

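View pics/p_wrist.png

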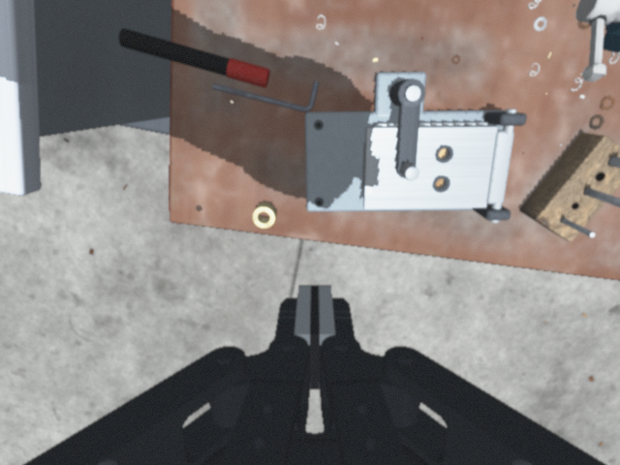

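View pics/p_scene.png

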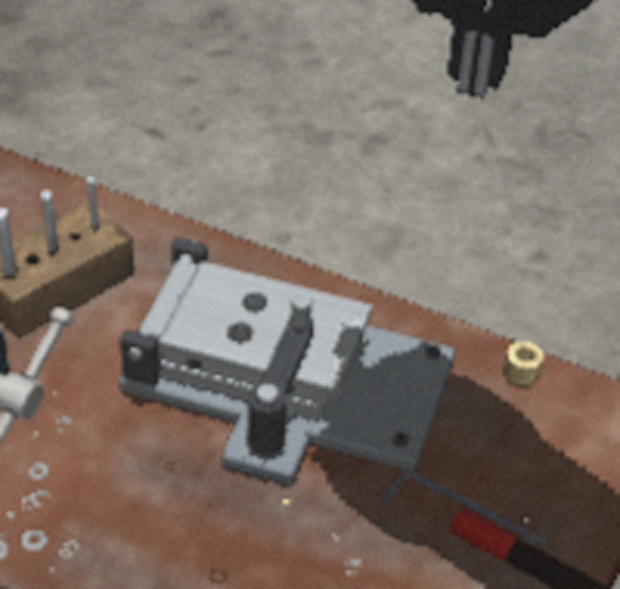

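```bash
python3 - <<'E'
from bench import env
from h import *
c=env.get_calibration("wrist"); v=np.array([.5243,-.0525,.197,2,0,0.])
for l in(0,.05,.1):
    v[5]=l; print(l,proj(c,model(v,("latch",60,72)))*.96875,proj(c,model(v,("latch",0,55)))*.96875)
for a in (0,.05): v[4]=a; print(a,[proj(c,model(v,("leaf",119,2,y)))[0]*.96875 for y in(35,-35)])
E
```

```text
0 [[412.31063268 176.64135403]] [[413.15325446  95.72962398]]
0.05 [[408.49359906 176.56136166]] [[413.15325446  95.72962398]]
0.1 [[404.69956383 176.2925168 ]] [[413.15325446  95.72962398]]
0 [array([366.93957345, 130.23036416]), array([363.69725289, 211.0402774 ])]
0.05 [array([368.20126022, 130.86302175]), array([364.81824211, 212.99044453])]
```

```bash
python3 -c "
from bench import env
print(env.state()['time'],env.job_done())"
```

```text
the job is handed in; nothing more can be done
20.1 None
```

The drill jig is ready and handed in at 20.1 s: the block is home, the leaf is shut, and the latch is at its stop. All three were done in the order asked. No verdict came back on handing in.

**What I did**
- **Block:** I pushed it along the channel until the force rose to about 12 N at the expected home position.
- **Leaf:** I swung it down from about 1.42 rad and pressed it flat until it stopped firmly (about 34 N on the fingertip).
- **Latch:** I pushed the pin round from about 1.67 rad until it reached its stop (about 13 N), then backed off and raised the arm clear.

**Last checks**
- In the final pictures the leaf is flat over the block.
- The latch bar lies square across the leaf; the measured pin-to-pivot offset matches 0 rad to within a pixel or so (0.05 rad would show as about 4 pixels).
- The bush and hex key look undisturbed.
- After backing off, the force reading was close to zero, so the robot is touching nothing.

**What disagreed**
- The real fingertips end about 31 mm above where the reported tool position puts them. My first push passed over the block without touching it. The pictures showed this, and I corrected every later height; the contact on the closed leaf confirmed 31.5 mm.
- The block's final position is hidden under the leaf, so it rests on the stop force and on the leaf closing fully.

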